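Free the lift stand's pawl and lower the lamp head

ROBOT

A 6-joint arm with a two-finger parallel gripper is mounted at the origin on the work surface. World frame = base frame: x ahead of the robot, y to its left, z up, the work surface at z = 0. Lengths are in m, angles in rad, forces in N, time in s.
With the tool pointing down it reaches from about 0.4 to 0.825 m from the base axis. Payload 7 kg.
Tool frame: the origin (TCP) lies at the very end of the fingers, on their centre line; the grasp point (between the pads) lies 19 mm behind it; z points along the fingers, y is the direction in which the jaws open and shut (so a half turn about z gives the same grasp; the last joint's range is limited). The gripper opens to 88 mm and grips with 3 to 60 N. Pads are 19 mm wide; open, the fingers measure 130 mm over their backs; the gripper's body (78 mm by 193 mm) begins 47 mm behind the grasp point.
Start: joints at [-1.061, 0.359, 0.012, 0, -1.224, -0.288], TCP at [0.148, -0.658, 0.227] pointing down, gripper open.
Joint ranges: [-3.07, 3.07], [-1.43, 2.12], [-1.02, 1.25], [-3.03, 1.67], [-3.05, -0], [-3.03, 3.03]. Speed limits (rad/s): [2.39, 2.39, 3.01, 3.14, 3.14, 3.14].

INTERFACE

Orientations are given as [roll, pitch, yaw] about the fixed x, y, z axes, in that order (R = Rz(yaw) Ry(pitch) Rx(roll)).
In Python, from station import arm gives the robot as it stands.
- The arm moves only by the shell command python3 -m inch 'ROWS' [FORCE]. ROWS is text: rows parted by semicolons, each of 7 numbers parted by spaces: the closure, from 0 (fully open) to 1 (shut), then the shift along the tool's x, y, z each as a share of 300 mm, from -1 to 1, then the turn, a rotation vector about the tool's x, y, z each as a share of 60 degrees, from -1 to 1. In form: grip tx ty tz rx ry rz; .... A call has 1 to 12 rows; each row is the pose to reach, as a shift and turn from the pose commanded when the call began, along the tool's axes at that moment; what a row does not reach only later rows make up. A row lasts 1/10 s, in which the tool goes at most 50 mm and 8.59 degrees, less where a joint would pass 70% of its speed; a pose out of reach is approached as far as the arm can. A call with a number of a shift or a turn outside -1 to 1 is refused whole. A call with a gripper value outside its range is refused whole. The fingers move at their own pace and stop on an object; FORCE is the grip in N (left out, the last holds). Time passes only in rows, so rows that repeat a pose let the fingers close. It gives the time, the measured TCP pose, the force and the opening at its end, in the units of the state.
- arm.get_state(): the state, without advancing time (a new reading comes with each control period).
- arm.grab_frame(name): name is "scene" or "side" or "wrist"; returns a dict with "img" (400x640x3 uint8, red, green, blue), "range_z" (400x640 float32, m along the optical axis (not along the pixel's ray), 0 where there is no reading), "fx", "fy", "cx", "cy" (pixels), "dist" ([k1, k2, p1, p2, k3] as OpenCV has them; the pictures are not rectified), "extrinsics" (4x4, takes a point from world to camera coordinates); the wrist camera has in their place "tool_from_camera" (4x4, takes a point from camera to tool coordinates, whose origin is the TCP and whose axes are the flange's). Camera axes: x right, y up, looking along -z (the intrinsics and any distortion apply to the point x, -y, -z); pixel columns grow to the right and rows downward; lengths in m; the calibration is good to about 2 mm. A picture is of the moment at which its call begins: read the wrist's pose just before it.
- arm.job_done(): hands the job in, once; it reports no verdict.
The state is a dict: "t": time; "q": joint angles; "qd": joint speeds; "joint_efforts": joint torques, N m; "eef_pos": TCP position; "ee_rot": TCP orientation; "force": force on the tool from outside, world axes, zero at the start; "moment": the same for the moment, N m; "width": finger opening in m.
Only numpy, scipy, OpenCV 4.12 (cv2) and the standard library are available. Lean on these libraries where they do the work, as an engineer would, in place of code of your own. Each camera call takes 0.05 s, during which the arm holds its last target.

TASK

The lamp head of the lift stand is held up by the steel pawl leaning into its rack. Take the release rod from its tray, get its shaft under the pawl and flick the pawl right over to its open stop (with the rod, never the gripper), then press the lamp head down gently, without a jolt, until it is fully home. Leave the pawl open and the rod lying flat along its tray again, and do not shift the bottle, the jar or the dishes.

Things in the scene. Friction and masses are not known exactly. Their poses are not given: they have to be found in the camera images.
- stand: White lift stand, fixed to the bench. Origin on the bench; at yaw 0 its x points away from the robot, y left, z up (all stand values in mm in this frame). Base plate x -90..+110, y -130..+180, 20 thick. Column at x 60..92, y -27..27, 320 tall. Black stage with a culture flask under the lamp (x +-60, y -125..-25, top at 75). Grey pawl bracket x +15..+33, y 132..158, up to z 130.
- window (a point): Middle of the opening under the leaning pawl, stand x 0, y 96, z 130; open right through along the stand's x. At z 130 it spans from the rack's tooth tips (y 70) to the pawl's underside (y 124), at z 150 from y 70 to y 104. A shaft raised here meets the pawl's underside about 20 mm higher; pushed on up and over to about stand y 186, z 178 it lays the pawl fully open.
- head (a joint): Slide of the lamp head, m: 0 at the top, 0.075 at the firm bottom stop; grows downwards; starts at 0 to 0.006. The guide is stiff: the head does not sink on its own, a steady push of about 2 to 6 N moves it down and it stays where left. With the pawl closed a rack tooth comes to rest on the pawl's end after a few mm and blocks it.
- head_top (a point): Centre of the flat round top (76 mm across) of the black lamp housing; stand x 0, y -70, z 300 with the head up, z 225 when home. Press here from above. The white carriage (x -12..56, y -45..35, top 30 mm lower) and the steel rack (x -10..10, y 35..55, teeth pointing to +y with tips at y 70, 30 mm apart) move with it.
- pawl (a joint): Hinge of the pawl, rad: 0 closed (leaning 45 degrees into the rack), 0.785 upright, 1.57 lying over at 45 degrees on the stand's +y side (firm open stop). Turns about the stand's x axis, the free end going up and over to +y. Starts at 0 to 0.05. Stiff hinge: turning it takes about 3 to 5 N, 60 mm from the pivot, and it stays about where it is left, so carry it right over to the stop.
- pawl_arm: The pawl: steel bar 110 mm long, 16 mm thick, 20 mm wide along the stand's x (x -10..+10). Origin: on the pivot (stand x 0, y 145, z 120); own z runs along the bar to its free end. Pivot boss 22 mm across.
- pawl_nose (a point): Middle of the pawl's free end face (closed: stand y 67, z 198).
- rod: Release rod, 200 mm long, 0.15 kg, lying flat. Own x runs from handle to tip. Black handle 20 mm wide (y), 24 mm high (z), from x -100 to -15; steel shaft 10 mm across from x -15 to +100, its axis 12 mm above the origin. Origin: underside, mid-length. Starts in the tray, handle nearer the robot, up to 7 degrees off the tray's long axis.
- rod_tip (a point): End of the rod's shaft, on its axis.
- rod_grip (a point): A good place to grip: on the handle's axis, 25 mm behind its front end (140 mm behind the tip).
- tray: Open steel tray, fixed, 260 mm (own x) x 130 mm (own y), walls 16 mm high and 4 mm thick, floor 4 mm. Origin: underside centre.
- bottle: Glass bottle with blue cap, 68 mm across, 140 mm tall; bystander. Origin: underside centre.
- jar: White jar, 72 mm across, 100 mm tall; bystander. Origin: underside centre.
- dishes: Two stacked culture dishes, 90 mm across, 28 mm high; bystander. Origin: underside centre.
Mind the look-alikes: they are no part of the job. Several things have the shape of the rod; the one meant has the colours described above.

How it is judged:
On the way, in this order (a step that is already met when the one before it is completed fails the run):
1. the pawl is flicked right over, the lamp head still up (value of joint pawl above 1.3 rad and value of joint head below 0.03 m), for 0.2 s.
2. the lamp head is pressed fully down (value of joint head above 0.071 m), for 0.2 s.
At the end, for the whole second after the job is handed in: The pawl lies open (more than 1.3 rad), the lamp head is within 4 mm of its bottom stop, and the rod lies still and flat in the tray, roughly along it (either way round) (value of joint pawl above 1.3 rad and value of joint head above 0.071 m and x of rod in the frame of tray between -0.04 and 0.04 m and y of rod in the frame of tray between -0.055 and 0.055 m and z of rod in the frame of tray below 0.03 m and angle between the x axis of rod and the x axis of tray, either way round below 0.45 rad and linear speed of rod below 0.02 m/s); the robot touches nothing.
It fails at once if the gripper or arm touches the pawl instead of the rod (contact force between any of the fingers, the arm and pawl_arm above 0.5 N).
It fails at once if the lamp head is slammed down (faster than 0.3 m/s) (velocity of joint head above 0.3 m/s).
It fails at once if the bottle, the jar or the dishes are shifted by more than 30 mm (distance of any of bottle, jar, dishes from where it was at the start of the episode above 0.03 m).
It also fails if it takes over 72 s, if anything falls off the work surface, if the arm or the gripper's body presses on something with over 40 N, if the wrist force passes 120 N, or if a joint passes its speed limit or range.

## Working session

There is one attempt and no reset: what is moved stays moved. The work goes in short steps, Python scripts to look and compute and a shell command to move; the robot and the scene stay as the last step left them, time stands still between calls to the robot, and variables do not carry over. Pictures are saved under pics/ and viewed, and the job is handed in when it is done.

```bash
ls; mkdir -p pics; python3 - <<'E'
from station import arm
import cv2,numpy as np
print(arm.get_state())
for n in("scene","side","wrist"):
    f=arm.grab_frame(n)
    np.savez(f"pics/{n}0.npz",**{k:v for k,v in f.items()})
    cv2.imwrite(f"pics/{n}0.png",f["img"][:,:,::-1])
    print(n,{k:(np.round(v,4).tolist() if not np.isscalar(v) else v) for k,v in f.items() if k not in("img","range_z")})
E
```

```text
pics
{'t': 0.0, 'q': array([-1.06089802e+00,  3.59402378e-01,  1.10615214e-02, -3.79532559e-04,
       -1.22408108e+00, -2.88093316e-01]), 'qd': array([-0.00049583, -0.0018735 ,  0.0007182 , -0.00062202,  0.0009847 ,
       -0.0011615 ]), 'joint_efforts': array([ 1.82652529e-03, -5.82714450e+01,  2.93057764e+01,  6.99691281e+00,
        6.99841767e-03, -1.70477283e-04]), 'eef_pos': array([ 0.1483669 , -0.65799299,  0.22560852]), 'ee_rot': array([ 3.13993266e+00, -1.19847337e-04, -2.91991682e+00]), 'force': array([-1.2421773 ,  0.11903999,  1.24033907]), 'moment': array([ 0.00326335, -0.02598793, -0.07180892]), 'width': 0.08729855153775035}
scene {'fx': 512.0452289389642, 'fy': 512.0452289389642, 'cx': 328.38488318259306, 'cy': 200.7509720023833, 'dist': [0.0091, 0.0, 0.0, 0.0, 0.0], 'extrinsics': [[-0.7625, 0.6469, -0.0128, 0.3816], [-0.4509, -0.5171, 0.7275, 0.0311], [0.464, 0.5605, 0.686, -2.0867], [0.0, 0.0, 0.0, 1.0]]}
side {'fx': 396.64686828786074, 'fy': 396.64686828786074, 'cx': 315.17469702762463, 'cy': 203.38235136522312, 'dist': [-0.0478, 0.0, 0.0, 0.0, 0.0], 'extrinsics': [[0.9982, -0.0601, -0.0004, -0.4422], [0.0432, 0.7135, 0.6993, -0.141], [-0.0417, -0.698, 0.7148, -1.5895], [0.0, 0.0, 0.0, 1.0]]}
wrist {'fx': 279.7348949305026, 'fy': 279.7348949305026, 'cx': 315.6702592285302, 'cy': 203.67279160187215, 'dist': [-0.032, 0.0, 0.0, 0.0, 0.0], 'tool_from_camera': [[-0.0, 0.9569, 0.2903, 0.0785], [1.0, 0.0001, -0.0003, -0.0002], [-0.0003, 0.2903, -0.9569, -0.1592], [0.0, 0.0, 0.0, 1.0]]}
```

View pics/scene0.png

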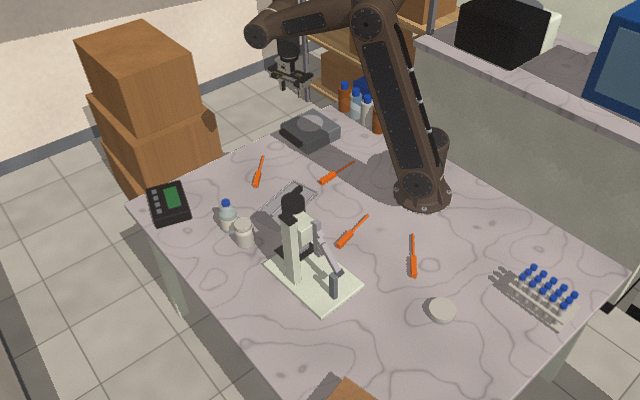

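View pics/side0.png

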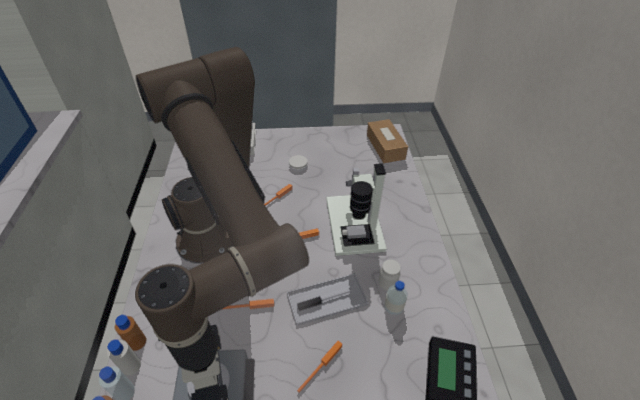

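View pics/wrist0.png

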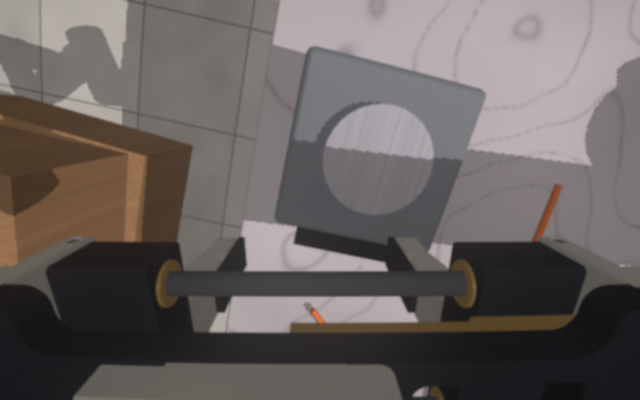

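The side view shows the tray at about (327,300), with the black-handled rod from about (300,304) to (352,294). The stand is at (355,225), the jar at (390,272), the bottle at (397,297) and the dishes at (298,163). The scene view shows the pawl leaning at (325,255). I'll enlarge both and measure.

```bash
cat > h.py <<'E'
import numpy as np,cv2
def K(f): return np.array([[f["fx"],0,f["cx"]],[0,f["fy"],f["cy"]],[0,0,1.]])
def load(n):
    d=np.load(n); return {k:d[k] for k in d.files}
def Twc(f,pose=None):
    if "extrinsics" in f: return np.linalg.inv(f["extrinsics"])
    return pose@f["tool_from_camera"]
def rays(f,px,T):
    u=cv2.undistortPoints(np.array(px,float).reshape(-1,1,2),K(f),np.array(f["dist"],float)).reshape(-1,2)
    d=np.c_[u[:,0],-u[:,1],-np.ones(len(u))]
    return T[:3,3],d@T[:3,:3].T
def onplane(f,px,z,T):
    o,d=rays(f,px,T); s=(z-o[2])/d[:,2]; return o+s[:,None]*d
def depthpts(f,px,T):
    o,d=rays(f,px,T); p=np.array(px,int).reshape(-1,2); r=f["range_z"][p[:,1],p[:,0]]
    return o+r[:,None]*d
def proj(f,P,T):
    C=(np.array(P)-T[:3,3])@T[:3,:3]
    C=C*[1,-1,-1]
    return cv2.projectPoints(C.reshape(-1,1,3),np.zeros(3),np.zeros(3),K(f),np.array(f["dist"],float))[0].reshape(-1,2)
def cross(o1,d1,o2,d2):
    A=np.c_[d1,-d2]; s=np.linalg.lstsq(A,o2-o1,rcond=None)[0]
    a=o1+s[0]*d1;b=o2+s[1]*d2; return (a+b)/2,np.linalg.norm(a-b)
def cloud(f,T):
    v,u=np.mgrid[0:400,0:640]; px=np.c_[u.ravel(),v.ravel()]
    P=depthpts(f,px,T).reshape(400,640,3); P[f["range_z"]==0]=np.nan; return P
E
python3 - <<'E'
from h import *
f=load("pics/side0.npz")
c=f["img"][140:340,260:430,::-1]; cv2.imwrite("pics/side0c.png",cv2.resize(c,None,fx=3.5,fy=3,interpolation=cv2.INTER_CUBIC) if 0 else cv2.resize(c,(510,600),interpolation=cv2.INTER_CUBIC))
s=load("pics/scene0.npz")
c=s["img"][170:330,190:380,::-1]; cv2.imwrite("pics/scene0c.png",cv2.resize(c,(665,560),interpolation=cv2.INTER_CUBIC))
E
```

```text
(no output)
```

View pics/side0c.png

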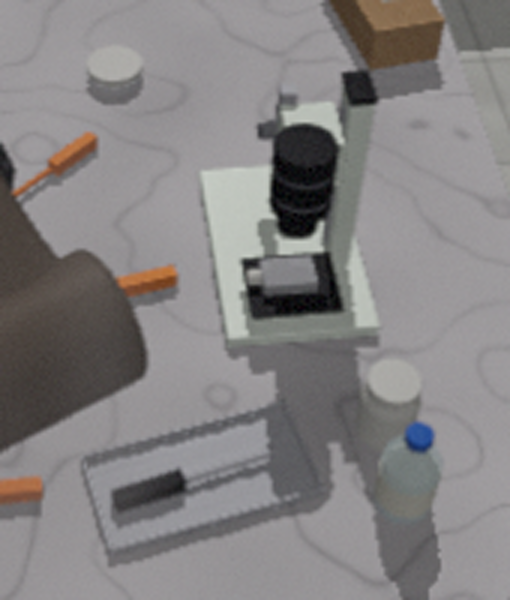

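View pics/scene0c.png

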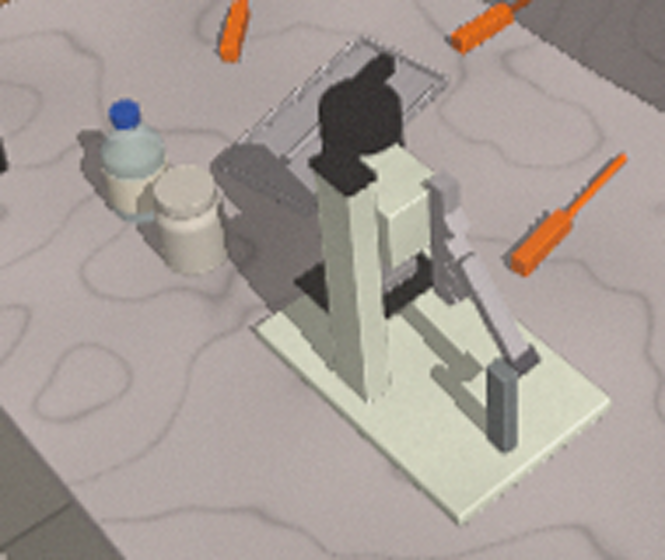

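```bash
python3 - <<'E'
from h import *
side=load("pics/side0.npz");sc=load("pics/scene0.npz")
allp=[]
for n,f in(("side",side),("scene",sc)):
    T=Twc(f);P=cloud(f,T)
    tb=P[...,2]
    m=(P[...,0]>.3)&(P[...,0]<.95)&(P[...,1]>-.6)&(P[...,1]<.4)
    print(n,"table z median",np.nanmedian(tb[m&(np.abs(tb)<.01)]))
    mm=(m&(tb>.013)&(tb<.027)).astype(np.uint8)
    mm=cv2.morphologyEx(mm,cv2.MORPH_OPEN,np.ones((2,2)))
    k,l,s,c=cv2.connectedComponentsWithStats(mm)
    for i in range(1,k):
        if s[i,4]>120:
            p=P[l==i][:,:2].astype(np.float32); r=cv2.minAreaRect(p*1000)
            print(s[i].tolist(),c[i].round(),np.round(r[0],1),np.round(r[1],1),round(r[2],1))
    allp.append((P,l))
E
```

```text
side table z median 0.0007141448626450941
[328, 196, 60, 59, 1452] [351. 227.] [564.1  48.6] [218.5 274. ] 24.1
[305, 342, 39, 44, 240] [326. 360.] [ 436.3 -534.8] [180.   12.5] 44.6
scene table z median 0.0010225653360719233
[265, 254, 100, 66, 2644] [317. 284.] [621.   36.7] [191.2 299.8] 10.0
```

```bash
python3 - <<'E'
from h import *
side=load("pics/side0.npz");sc=load("pics/scene0.npz")
pts=[]
for n,f in(("side",side),("scene",sc)):
    T=Twc(f);P=cloud(f,T)
    im=f["img"].astype(int); 
    m=(im[...,1]>im[...,2]+8)&(im[...,1]>=im[...,0]-2)&(abs(P[...,2]-.02)<.008)&(P[...,0]>.35)&(P[...,0]<.9)&(P[...,1]<.35)&(P[...,1]>-.3)
    v,u=np.nonzero(m); q=onplane(f,np.c_[u,v],.02,T)[:,:2]
    r=cv2.minAreaRect((q*1000).astype(np.float32)); print(n,m.sum(),np.round(r[0],1),np.round(r[1],1),r[2])
    pts.append(q)
q=np.vstack(pts); r=cv2.minAreaRect((q*1000).astype(np.float32)); print(np.round(r[0],1),np.round(r[1],1),r[2], cv2.boxPoints(r).round())
# tray rod: near region dump
f=side;T=Twc(f)
im=f["img"].astype(int)
m=(im.max(2)<75); m[:285]=0;m[320:]=0;m[:,:290]=0;m[:,335:]=0
m=m.astype(np.uint8); v,u=np.nonzero(m); q=onplane(f,np.c_[u,v],.024,T)
r=cv2.minAreaRect((q[:,:2]*1000).astype(np.float32)); print("handle",m.sum(),r,cv2.boxPoints(r).round())
vis=cv2.resize(f["img"][270:340,280:380,::-1],(800,560),interpolation=cv2.INTER_CUBIC); cv2.imwrite("pics/tray.png",vis)
E
```

```text
side 49 [600.1  38.8] [179.2 298.2] 4.189688205718994
scene 2714 [609.9  45. ] [201.9 313.2] 2.2475967407226562
[609.6  45. ] [202.6 313.2] 2.2475972175598145 [[ 502.  197.]
 [ 515. -115.]
 [ 717. -108.]
 [ 705.  205.]]
handle 171 ((403.33233642578125, -332.71026611328125), (84.44860076904297, 28.02639389038086), 17.346981048583984) [[ 359. -332.]
 [ 367. -359.]
 [ 448. -333.]
 [ 439. -307.]]
```

View pics/tray.png

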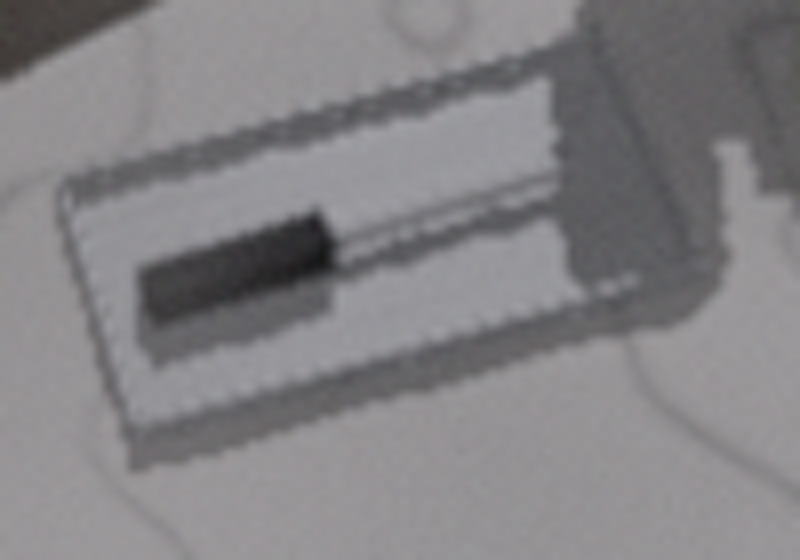

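The plate fit gives the stand at about (0.601, 0.020) with yaw about 2.25°. The tray and rod sit near (0.43, −0.33) at about 17°. I'll move the wrist camera over the tray to measure those more closely.

```bash
cat >> h.py <<'E'
from scipy.spatial.transform import Rotation as Ro
def pose(s):
    T=np.eye(4);T[:3,:3]=Ro.from_euler("xyz",s["ee_rot"]).as_matrix();T[:3,3]=s["eef_pos"];return T
def plan(s,p,yawdeg,rp=(180,0)):
    T=pose(s); t=T[:3,:3].T@(np.array(p)-T[:3,3])/.3
    R=Ro.from_euler("xyz",[rp[0],rp[1],yawdeg],degrees=True).as_matrix()
    rv=Ro.from_matrix(T[:3,:3].T@R).as_rotvec()/np.radians(60)
    n=max(np.linalg.norm(t)*.3/.05,np.linalg.norm(rv)*60/8.59)
    print("t",t.round(4),"r",rv.round(4),"rows>=",round(n,1))
def st(s):
    print("t",round(s["t"],2),"p",s["eef_pos"].round(4),"rpy",np.degrees(s["ee_rot"]).round(2),"F",s["force"].round(1),"w",round(s["width"],4),"q",s["q"].round(2))
E
python3 - <<'E'
from h import *; from station import arm
plan(arm.get_state(),[.36,-.36,.30],-163)
E
```

```text
t [-0.9067  0.8145 -0.2464] r [ 0.0013 -0.0001 -0.0716] rows>= 7.5
```

```bash
python3 -m inch '0.5 -0.12 0.11 -0.1 0 0 0;0.5 -0.25 0.22 -0.2 0 0 -0.02;0.5 -0.4 0.36 -0.25 0 0 -0.03;0.5 -0.53 0.48 -0.25 0 0 -0.04;0.5 -0.66 0.6 -0.25 0 0 -0.05;0.5 -0.8 0.72 -0.25 0 0 -0.07;0.5 -0.9 0.81 -0.25 0 0 -0.07;0.5 -0.9 0.81 -0.25 0 0 -0.07;0.5 -0.9 0.81 -0.25 0 0 -0.07;0.5 -0.9 0.81 -0.25 0 0 -0.07' 60
python3 - <<'E'
from h import *; from station import arm
s=arm.get_state(); f=arm.grab_frame("wrist"); st(s)
np.savez("pics/w1.npz",P=pose(s),**f); cv2.imwrite("pics/w1.png",f["img"][:,:,::-1])
E
```

```text
t: 1.15
eef_pos: [0.3587, -0.3614, 0.3016]
ee_rot: [-3.142, 0.0, -2.844]
force: [0.1, -1.0, 0.1]
width: 0.0441
t 1.15 p [ 0.3587 -0.3614  0.3016] rpy [-180.      0.   -162.97] F [ 0.1 -1.   0.1] w 0.0441 q [-0.4   0.04 -0.22 -0.   -1.31 -0.87]
```

View pics/w1.png

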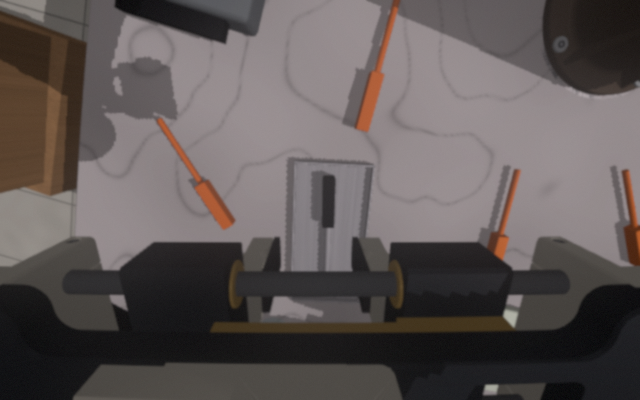

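The wrist view shows the tray's near end at (289,159)–(372,164), and the black handle at (328,175)–(328,228).

```bash
python3 - <<'E'
from h import *
f=load("pics/w1.npz");T=Twc(f,f["P"])
im=f["img"].astype(int); m=(im.max(2)<60);m[:168]=0;m[233:]=0;m[:,:305]=0;m[:,350:]=0
v,u=np.nonzero(m); q=onplane(f,np.c_[u,v],.028,T)[:,:2]*1000
r=cv2.minAreaRect(q.astype(np.float32)); print("handle",m.sum(),r,cv2.boxPoints(r).round(1).tolist())
vis=cv2.resize(f["img"][150:275,270:390,::-1],(576,600),interpolation=cv2.INTER_CUBIC); cv2.imwrite("pics/w1c.png",vis)
# side-view tray corners
g=load("pics/side0.npz");Tg=Twc(g)
print(onplane(g,[(287.75,293.1),(296.2,323.8),(353.75,275)],.016,Tg).round(4))
E
```

```text
handle 546 ((401.1162414550781, -328.0270080566406), (86.04710388183594, 17.49216079711914), 16.013578414916992) [[357.29998779296875, -331.5], [362.20001220703125, -348.29998779296875], [444.8999938964844, -324.6000061035156], [440.1000061035156, -307.79998779296875]]
[[ 0.3291 -0.2815  0.016 ]
 [ 0.3556 -0.4009  0.016 ]
 [ 0.5711 -0.2199  0.016 ]]
```

View pics/w1c.png

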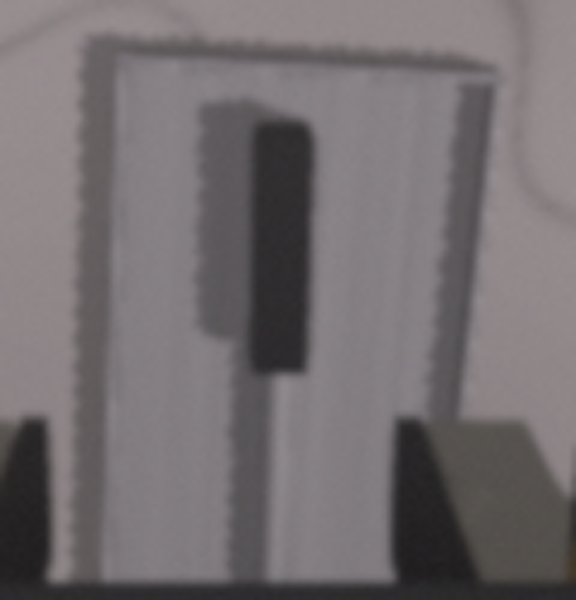

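```bash
python3 - <<'E'
from h import *; from station import arm
plan(arm.get_state(),[.421,-.3223,.06],-164)
plan(arm.get_state(),[.421,-.3223,.008],-164)
E
```

```text
t [-0.2386  0.0656  0.805 ] r [ 0.0001 -0.0002  0.0158] rows>= 5.1
t [-0.2386  0.0655  0.9784] r [ 0.0001 -0.0002  0.0158] rows>= 6.1
```

```bash
python3 -m inch '0.5 -0.1 0.03 0.13 0 0 0.016;0.5 -0.2 0.06 0.28 0 0 0.016;0.5 -0.239 0.066 0.42 0 0 0.016;0.5 -0.239 0.066 0.57 0 0 0.016;0.5 -0.239 0.066 0.7 0 0 0.016;0.5 -0.239 0.066 0.79 0 0 0.016;0.5 -0.239 0.066 0.86 0 0 0.016;0.5 -0.239 0.066 0.86 0 0 0.016;0.5 -0.239 0.066 0.86 0 0 0.016'
python3 - <<'E'
from h import *; from station import arm
s=arm.get_state(); f=arm.grab_frame("wrist"); st(s)
np.savez("pics/w2.npz",P=pose(s),**f); cv2.imwrite("pics/w2.png",f["img"][:,:,::-1])
plan(s,[.421,-.3223,.008],-164)
E
```

```text
t: 2.1
eef_pos: [0.4208, -0.3231, 0.0436]
ee_rot: [3.141, -0.001, -2.864]
force: [-0.2, -0.4, 1.0]
width: 0.0441
t 2.1 p [ 0.4208 -0.3231  0.0436] rpy [ 1.7998e+02 -6.0000e-02 -1.6412e+02] F [-0.2 -0.4  1. ] w 0.0441 q [-0.28  0.32 -0.53  0.   -0.72 -1.01]
t [-0.0016  0.0024  0.1187] r [ 0.0003 -0.001  -0.002 ] rows>= 0.7
```

View pics/w2.png

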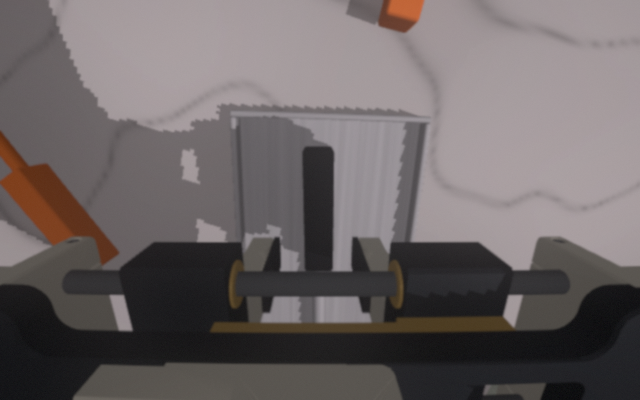

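The handle runs from (303,148) to (333,270), midway between the fingers. I'll go down and close.

```bash
python3 -m inch '0.5 0 0.002 0.04 0 0 0;0.5 0 0.002 0.08 0 0 0;0.5 0 0.002 0.116 0 0 0;0.5 0 0.002 0.116 0 0 0;0.6 0 0.002 0.116 0 0 0;0.8 0 0.002 0.116 0 0 0;0.9 0 0.002 0.116 0 0 0;0.95 0 0.002 0.116 0 0 0;0.95 0 0.002 0.116 0 0 0;0.95 0 0.002 0.116 0 0 0' 60
python3 -m inch '0.95 0 0 -0.07 0 0 0;0.95 0 0 -0.2 0 0 0;0.95 0 0 -0.33 0 0 0;0.95 0 0 -0.46 0 0 0;0.95 0 0 -0.6 0 0 0;0.95 0 0 -0.6 0 0 0;0.95 0 0 -0.6 0 0 0'
python3 - <<'E'
from h import *; from station import arm
s=arm.get_state(); f=arm.grab_frame("wrist"); st(s)
np.savez("pics/w3.npz",P=pose(s),**f); cv2.imwrite("pics/w3.png",f["img"][:,:,::-1])
f=arm.grab_frame("side"); np.savez("pics/side3.npz",**f); cv2.imwrite("pics/side3.png",f["img"][:,:,::-1])
E
```

```text
t: 3.15
eef_pos: [0.4213, -0.3217, 0.0091]
ee_rot: [-3.141, 0.001, -2.863]
force: [0.1, 1.1, 3.9]
width: 0.0195
t: 3.85
eef_pos: [0.4213, -0.3216, 0.1895]
ee_rot: [-3.141, 0.002, -2.864]
force: [-1.0, -0.3, -3.1]
width: 0.0196
t 3.85 p [ 0.4213 -0.3216  0.1895] rpy [-1.7995e+02  1.2000e-01 -1.6407e+02] F [-1.  -0.3 -3.1] w 0.0196 q [-0.28  0.15 -0.36 -0.   -1.06 -1.01]
```

View pics/w3.png

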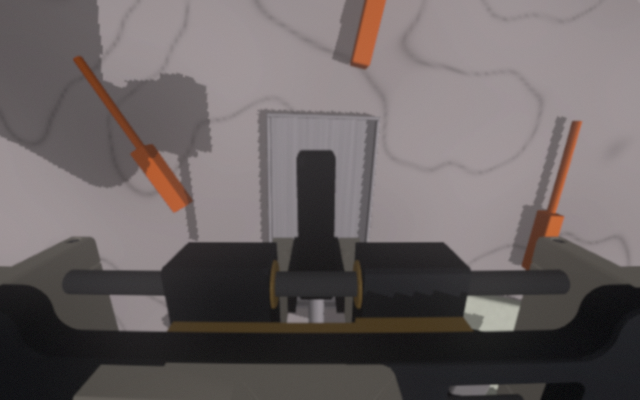

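View pics/side3.png

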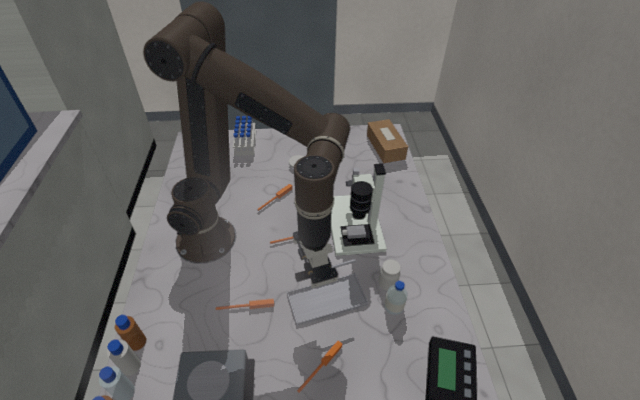

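The rod is held; the side view shows it lifted clear of the tray, with its tip at about (352,263). Next I'll check the stand pose by projecting its known points into the first pictures.

```bash
cat >> h.py <<'E'
SY=np.radians(2.25);SO=np.array([.6008,.0196,0])
SR=np.array([[np.cos(SY),-np.sin(SY),0],[np.sin(SY),np.cos(SY),0],[0,0,1]])
def S(p): return np.array(p,float)/1000@SR.T+SO
E
python3 - <<'E'
from h import *
P=S([(-90,-130,20),(110,-130,20),(-90,180,20),(110,180,20),(60,-27,320),(92,27,320),(92,-27,320),(60,27,320),(-10,61.5,192.5+0),(-10,72.5,203.5),(10,61.3,192.3),(10,72.6,203.8),(-10,145,120),(10,145,120),(33,132,130),(33,158,130),(15,158,130),(0,-70,300),(-10,70,150)])
for n,(x,y,w,h) in(("scene",(240,180,140,140)),("side",(300,150,110,110))):
    f=load(f"pics/{n}0.npz");T=Twc(f);q=proj(f,P,T)
    k=4.2 if n=="scene" else 5.4
    v=cv2.resize(f["img"][y:y+h,x:x+w,::-1],None,fx=k,fy=k,interpolation=cv2.INTER_CUBIC)
    for i,a in enumerate(q):
        c=tuple(int(t) for t in ((a-[x,y]+.5)*k)); cv2.circle(v,c,3,(0,0,255),-1); cv2.putText(v,str(i),c,0,.4,(255,0,0))
    cv2.imwrite(f"pics/{n}chk.png",v)
E
```

```text
(no output)
```

View pics/scenechk.png

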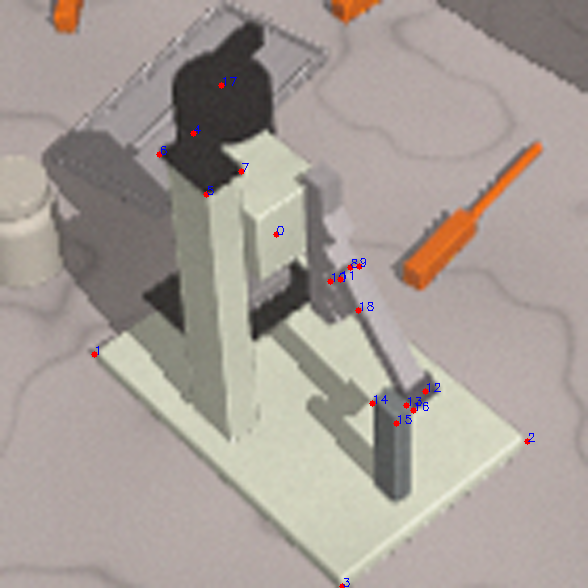

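View pics/sidechk.png

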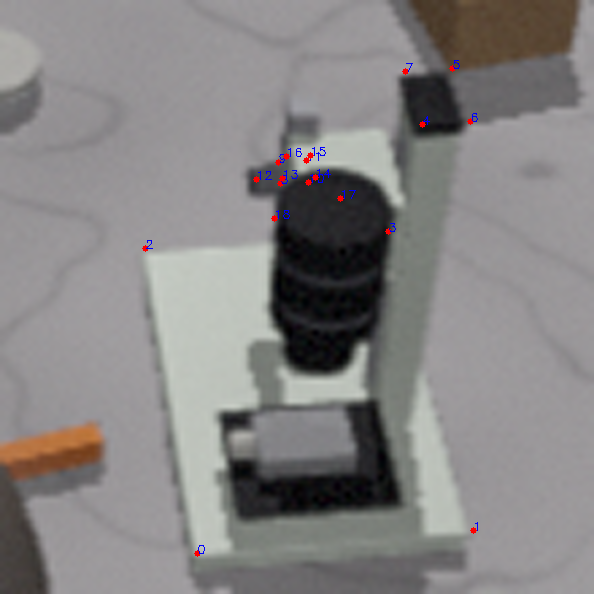

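```bash
python3 - <<'E'
from h import *
from scipy.optimize import least_squares
C={0:(-90,-130,20),1:(110,-130,20),2:(-90,180,20),3:(110,180,20),4:(60,-27,320),5:(92,27,320),6:(92,-27,320),7:(60,27,320)}
obs={"scene":(4.2,(240,180),{1:(95,352),2:(527,437),3:(343,583),5:(205,196),6:(164,151),7:(243,168)}),
"side":(5.4,(300,150),{0:(195,555),1:(468,536),2:(145,252),7:(403,79),5:(445,77),6:(461,131),4:(414,135)})}
L={n:(load(f"pics/{n}0.npz")) for n in obs}
def res(p,names):
    c,s=np.cos(p[2]),np.sin(p[2]);R=np.array([[c,-s,0],[s,c,0],[0,0,1]]);o=[]
    for n in names:
        k,of,d=obs[n];f=L[n];T=Twc(f)
        P=np.array([C[i] for i in d])/1000@R.T+[p[0],p[1],0]
        o.append((proj(f,P,T)-(np.array(list(d.values()))/k-.5+of)).ravel())
    return np.concatenate(o)
for nm in(["scene"],["side"],["scene","side"]):
    r=least_squares(res,[.6,.02,.04],args=(nm,)); print(nm,r.x[:2].round(4),np.degrees(r.x[2]).round(2),r.fun.round(1))
E
```

```text
['scene'] [0.5988 0.0178] 2.33 [ 0.1  0.2  0.2  0.3  0.1  0.1  0.7 -1.1 -0.9  0.3 -0.1  0.3]
['side'] [0.5963 0.0138] 1.59 [-1.1  0.8 -0.1  0.5 -0.4  0.1 -0.4 -0.2  0.6 -0.4  0.8 -0.4  0.5 -0.7]
['scene', 'side'] [0.5974 0.0163] 1.97 [ 0.3 -0.5  0.1  0.1 -0.3 -0.4  0.6 -1.7 -0.9 -0.3 -0.2 -0.2 -0.6  0.3
  0.2 -0.2 -0.5 -0.2 -0.3 -0.8  0.7 -0.9  1.  -1.1  0.7 -1.2]
```

```bash
sed -i 's/^SY=.*/SY=np.radians(2.0);SO=np.array([.5974,.0163,0])/' h.py; python3 - <<'E'
from h import *; from station import arm
s=arm.get_state()
print(S((-185,96,0)))
plan(s,[.41,-.11,.36],-171)
E
```

```text
[0.40916235 0.10578511 0.        ]
t [-0.1598  0.687  -0.574 ] r [ 0.0014 -0.0014  0.1155] rows>= 5.5
```

```bash
python3 -m inch '0.95 0 0.05 -0.1 0 0 0;0.95 0 0.1 -0.23 0 0 0.02;0.95 -0.04 0.2 -0.34 0 0 0.04;0.95 -0.08 0.31 -0.44 0 0 0.06;0.95 -0.11 0.43 -0.5 0 0 0.08;0.95 -0.13 0.55 -0.57 0 0 0.1;0.95 -0.16 0.687 -0.574 0 0 0.115;0.95 -0.16 0.687 -0.574 0 0 0.115;0.95 -0.16 0.687 -0.574 0 0 0.115'
python3 - <<'E'
from h import *; from station import arm
s=arm.get_state();st(s)
plan(s,np.r_[S((-185,96,0))[:2],.36],-178)
plan(s,np.r_[S((-185,96,0))[:2],.125],-178)
E
```

```text
t: 4.85
eef_pos: [0.4104, -0.1092, 0.3598]
ee_rot: [3.141, -0.002, -2.98]
force: [-0.1, -0.2, -2.5]
width: 0.0197
t 4.85 p [ 0.4104 -0.1092  0.3598] rpy [ 1.7999e+02 -1.1000e-01 -1.7077e+02] F [-0.1 -0.2 -2.5] w 0.0197 q [ 0.21 -0.13 -0.26 -0.   -1.45 -1.62]
t [-1.11e-01  7.08e-01 -7.00e-04] r [ 1.000e-04 -1.900e-03  1.205e-01] rows>= 4.3
t [-0.1126  0.7078  0.7826] r [ 1.000e-04 -1.900e-03  1.205e-01] rows>= 6.4
```

```bash
python3 -m inch '0.95 -0.02 0.14 0 0 0 0.03;0.95 -0.05 0.3 0 0 0 0.06;0.95 -0.08 0.46 0 0 0 0.09;0.95 -0.11 0.6 0 0 0 0.12;0.95 -0.113 0.708 0.03 0 0 0.12;0.95 -0.113 0.708 0.15 0 0 0.12;0.95 -0.113 0.708 0.3 0 0 0.12;0.95 -0.113 0.708 0.46 0 0 0.12;0.95 -0.113 0.708 0.62 0 0 0.12;0.95 -0.113 0.708 0.78 0 0 0.12;0.95 -0.113 0.708 0.78 0 0 0.12;0.95 -0.113 0.708 0.78 0 0 0.12'
cat > look.py <<'E'
import sys
from h import *; from station import arm
k=sys.argv[1]
s=arm.get_state();st(s)
for n,(x,y,w,h),sc in(("scene",(240,180,140,140),4.2),("side",(290,150,120,110),5)):
    f=arm.grab_frame(n); np.savez(f"pics/{n}{k}.npz",P=pose(s),**f)
    cv2.imwrite(f"pics/{n}{k}.png",cv2.resize(f["img"][y:y+h,x:x+w,::-1],None,fx=sc,fy=sc,interpolation=cv2.INTER_CUBIC))
E
python3 look.py a
```

```text
t: 6.05
eef_pos: [0.4109, 0.1036, 0.1268]
ee_rot: [-3.139, -0.002, -3.11]
force: [0.9, 0.5, -0.0]
width: 0.0197
t 6.05 p [0.4109 0.1036 0.1268] rpy [-1.7983e+02 -1.3000e-01 -1.7820e+02] F [ 0.9  0.5 -0. ] w 0.0197 q [ 0.72  0.04 -0.65  0.   -0.88 -2.26]
```

View pics/scenea.png

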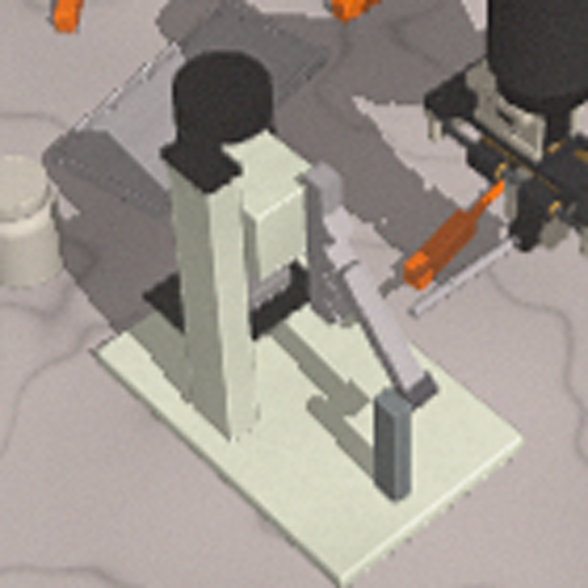

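View pics/sidea.png

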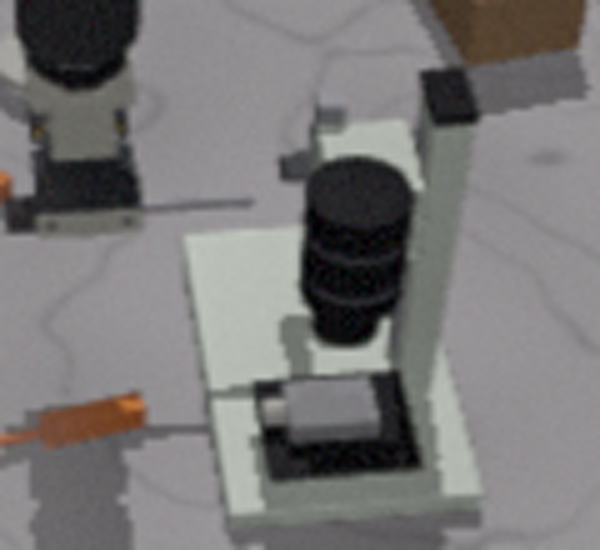

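Scene crop: rod tip at about (412,311), in front of the gap under the pawl. Side crop: tip at about (252,202). I'll triangulate it.

```bash
python3 - <<'E'
from h import *
a=load("pics/scenea.npz");b=load("pics/sidea.npz");Ta,Tb=Twc(a),Twc(b)
o1,d1=rays(a,[(240+412/4.2-.5,180+311/4.2-.5)],Ta);o2,d2=rays(b,[(290+252/5-.5,150+202/5-.5)],Tb)
p,e=cross(o1,d1[0],o2,d2[0]);print("tip",p.round(4),e,"stand",((p-SO)@SR*1000).round(1))
P=a["P"];t=P@np.array([-.137,0,-.007,1]);print("pred",t[:3].round(4),"stand",((t[:3]-SO)@SR*1000).round(1))
# reproject stand points with new fit + tip path
pts=S([(-10,y,z) for y,z in((70,130),(124,130),(70,150),(104,150),(96,130))]+[(-48,96,134),(15,158,130),(33,158,130),(33,132,130),(33,158,20)])
q=proj(a,np.vstack([pts,t[:3]]),Ta)
v=cv2.imread("pics/scenea.png")
for i,x in enumerate(q):
    c=tuple(int(m) for m in (x-[240,180]+.5)*4.2);cv2.circle(v,c,2,(0,0,255),-1);cv2.putText(v,str(i),c,0,.4,(255,0,0))
cv2.imwrite("pics/sa2.png",v)
E
```

```text
tip [0.549  0.1069 0.1358] 0.0004393617903291872 stand [-45.2  92.2 135.8]
pred [0.5478 0.1079 0.1335] stand [-46.3  93.3 133.5]
```

View pics/sa2.png

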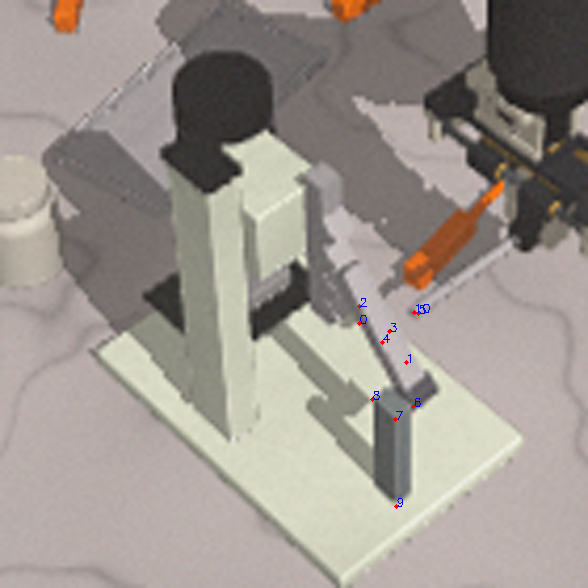

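```bash
python3 - <<'E'
from h import *; from station import arm
s=arm.get_state()
plan(s,np.r_[S((-85,95,0))[:2],.126],-178)
E
```

```text
t [-3.23e-01 -2.00e-04  1.03e-02] r [ 0.0008  0.0022 -0.0028] rows>= 1.9
```

```bash
python3 -m inch '0.95 -0.06 0 0 0 0 0;0.95 -0.13 0 0 0 0 0;0.95 -0.2 0 0 0 0 0;0.95 -0.26 0 0 0 0 0;0.95 -0.32 0 0 0 0 0;0.95 -0.325 0 0 0 0 0;0.95 -0.325 0 0 0 0 0'
python3 look.py b
python3 - <<'E'
from h import *; from station import arm
s=arm.get_state()
p=s["eef_pos"];print("TCP stand",((p-SO)@SR*1000).round(1))
R=pose(s)[:3,:3]
def rel(y,z): # rod axis target y,z at TCP stand x -85
    return R.T@(S((-85,y,z-7))-p)/.3
print("pre",rel(88,148).round(3))
for ph in range(135,34,-10):
    for n in (10,):
        c,sn=np.cos(np.radians(ph)),np.sin(np.radians(ph))
        y=145+70*c-n*sn; z=120+70*sn+n*c
        print(ph,round(y,1),round(z,1),rel(y,z).round(3))
E
```

```text
t: 6.85
eef_pos: [0.5092, 0.1082, 0.1287]
ee_rot: [3.14, 0.002, -3.11]
force: [-0.9, -0.7, -1.6]
width: 0.0197
t 6.85 p [0.5092 0.1082 0.1287] rpy [ 1.7993e+02  1.3000e-01 -1.7819e+02] F [-0.9 -0.7 -1.6] w 0.0197 q [ 0.59  0.19 -0.46  0.   -0.91 -2.13]
TCP stand [-86.   94.8 128.1]
pre [-0.004 -0.023 -0.043]
135 88.4 162.4 [-0.004 -0.021 -0.091]
125 96.7 171.6 [-0.004  0.006 -0.122]
115 106.4 179.2 [-0.003  0.039 -0.147]
105 117.2 185.0 [-0.003  0.075 -0.166]
95 128.9 188.9 [-0.003  0.114 -0.179]
85 141.1 190.6 [-0.003  0.155 -0.185]
75 153.5 190.2 [-0.003  0.196 -0.184]
65 165.5 187.7 [-0.003  0.236 -0.175]
55 177.0 183.1 [-0.003  0.274 -0.16 ]
45 187.4 176.6 [-0.003  0.309 -0.138]
35 196.6 168.3 [-0.003  0.34  -0.111]
```

View pics/sceneb.png

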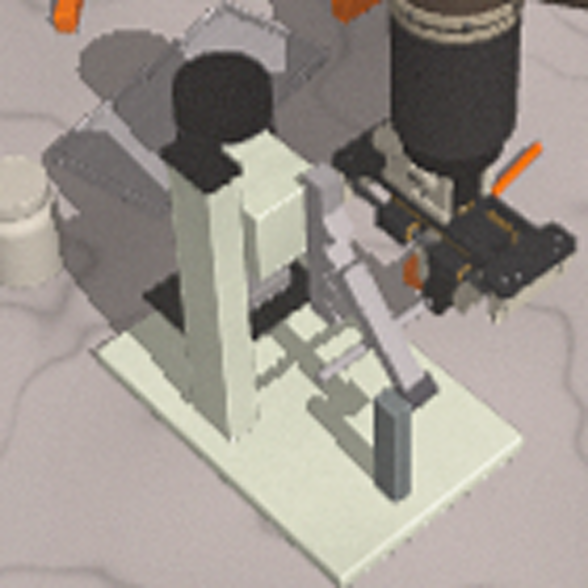

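The shaft now passes under the pawl, with its tip showing on the far side at (322,375). I'll raise it into the pawl and carry it over in two calls.

```bash
python3 -m inch '0.95 0 -0.02 -0.04 0 0 0;0.95 0 -0.022 -0.075 0 0 0;0.95 0 -0.02 -0.095 0 0 0;0.95 0 -0.007 -0.11 0 0 0;0.95 0 0.007 -0.124 0 0 0;0.95 0 0.023 -0.137 0 0 0;0.95 0 0.04 -0.149 0 0 0;0.95 0 0.058 -0.159 0 0 0;0.95 0 0.076 -0.168 0 0 0'
python3 look.py c
```

```text
t: 7.85
eef_pos: [0.5071, 0.1313, 0.1773]
ee_rot: [-3.142, -0.001, -3.109]
force: [-1.0, -0.5, -2.1]
width: 0.0195
t 7.85 p [0.5071 0.1313 0.1773] rpy [-1.7999e+02 -3.0000e-02 -1.7814e+02] F [-1.  -0.5 -2.1] w 0.0195 q [ 0.63  0.15 -0.39 -0.   -1.03 -2.17]
```

View pics/scenec.png

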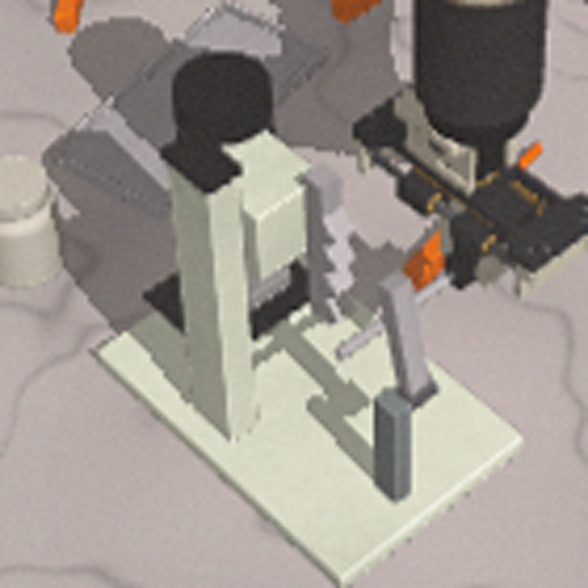

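```bash
python3 - <<'E'
from h import *; from station import arm
a=load("pics/scenec.npz");b=load("pics/sidec.npz")
o,d=rays(a,[(240+343/4.2-.5,180+352/4.2-.5)],Twc(a))
# tip at stand x ~52 plane
p=o; n=SR[:,0]; sdist=(np.dot(SO+n*.051-o,n))/np.dot(d[0],n); print("tip stand",((o+sdist*d[0]-SO)@SR*1000).round(1))
s=arm.get_state(); p=s["eef_pos"];print("TCP stand",((p-SO)@SR*1000).round(1))
R=pose(s)[:3,:3]
for ph in range(105,24,-10):
        n=8;c,sn=np.cos(np.radians(ph)),np.sin(np.radians(ph))
        y=145+70*c-n*sn; z=120+70*sn+n*c
        print(ph,round(y,1),round(z,1),(R.T@(S((-85,y,z-7))-p)/.3).round(3))
E
```

```text
tip stand [ 51.  120.8 189.9]
TCP stand [-85.8 118.6 177.6]
105 119.2 185.5 [-0.003  0.002 -0.003]
95 130.9 189.0 [-0.002  0.041 -0.015]
85 143.1 190.4 [-0.002  0.082 -0.019]
75 155.4 189.7 [-0.002  0.123 -0.017]
65 167.3 186.8 [-0.002  0.163 -0.007]
55 178.6 181.9 [-0.002  0.2    0.009]
45 188.8 175.2 [-0.002  0.234  0.032]
35 197.8 166.7 [-0.002  0.264  0.06 ]
25 205.1 156.8 [-0.002  0.288  0.093]
```

```bash
python3 -m inch '0.95 0 0.02 -0.009 0 0 0;0.95 0 0.041 -0.015 0 0 0;0.95 0 0.062 -0.018 0 0 0;0.95 0 0.082 -0.019 0 0 0;0.95 0 0.103 -0.018 0 0 0;0.95 0 0.123 -0.016 0 0 0;0.95 0 0.143 -0.012 0 0 0;0.95 0 0.163 -0.007 0 0 0;0.95 0 0.182 0 0 0 0;0.95 0 0.2 0.009 0 0 0;0.95 0 0.217 0.02 0 0 0;0.95 0 0.232 0.03 0 0 0'
python3 look.py d
```

```text
t: 9.15
eef_pos: [0.505, 0.1996, 0.1683]
ee_rot: [-3.139, -0.001, -3.11]
force: [0.1, -11.2, 6.3]
width: 0.0196
t 9.15 p [0.505  0.1996 0.1683] rpy [-1.7988e+02 -3.0000e-02 -1.7817e+02] F [  0.1 -11.2   6.3] w 0.0196 q [ 0.74  0.19 -0.36  0.   -1.02 -2.28]
```

View pics/scened.png

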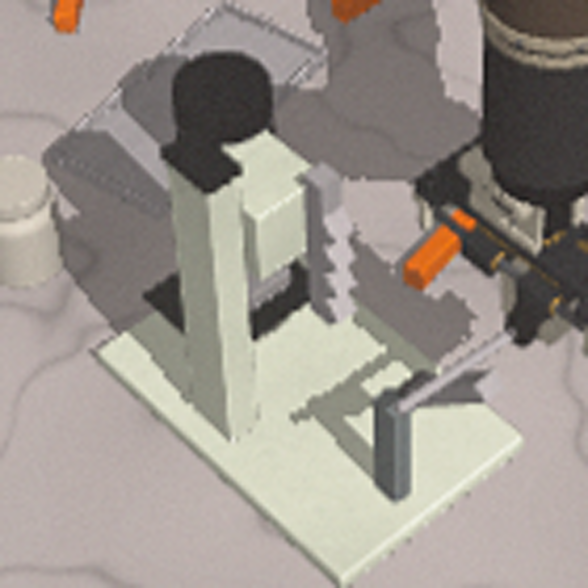

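Wrist force is about 13 N against the open stop, and the picture shows the pawl lying over at (450,390). I'll hold briefly, then back the shaft off up and away from it.

```bash
python3 -m inch '0.95 0 0 0 0 0 0;0.95 0 0 0 0 0 0;0.95 0 0 0 0 0 0;0.95 0 -0.04 -0.04 0 0 0;0.95 0 -0.08 -0.12 0 0 0;0.95 0.05 -0.1 -0.27 0 0 0;0.95 0.15 -0.1 -0.4 0 0 0;0.95 0.28 -0.1 -0.5 0 0 0;0.95 0.33 -0.1 -0.6 0 0 0;0.95 0.33 -0.1 -0.65 0 0 0;0.95 0.33 -0.1 -0.65 0 0 0'
python3 look.py e
python3 - <<'E'
from h import *; from station import arm
s=arm.get_state()
plan(s,[.41,-.11,.37],-171)
E
```

```text
t: 10.35
eef_pos: [0.4075, 0.1676, 0.3667]
ee_rot: [3.137, 0.005, -3.108]
force: [0.1, 0.4, -1.9]
width: 0.0199
t 10.35 p [0.4075 0.1676 0.3667] rpy [ 179.73    0.29 -178.08] F [ 0.1  0.4 -1.9] w 0.0199 q [ 0.84 -0.11 -0.22  0.   -1.45 -2.38]
t [ 0.0197 -0.9235 -0.0236] r [ 1.00e-03  1.00e-04 -1.19e-01] rows>= 5.5
```

View pics/scenee.png

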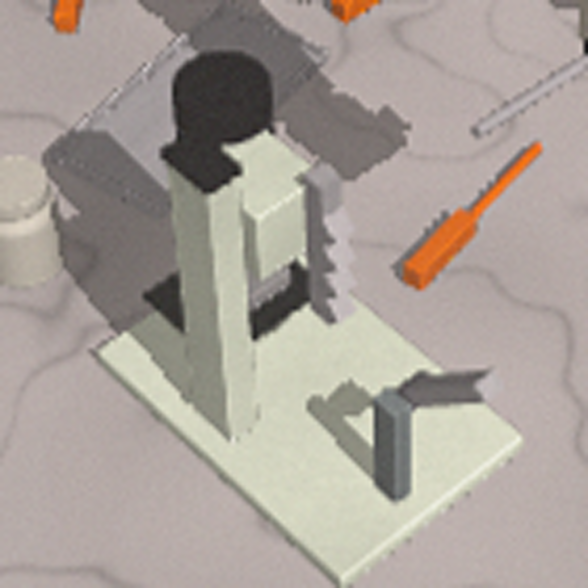

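```bash
python3 - <<'E'
from h import *
a=load("pics/scenee.npz");T=Twc(a)
v=cv2.imread("pics/scenee.png")
for i,x in enumerate(proj(a,S([(0,145,120),(0,222.8,197.8),(0,145+110*np.cos(np.radians(60)),120+110*np.sin(np.radians(60)))]),T)): print(i,((x-[240,180]+.5)*4.2).round(0))
E
python3 -m inch '0.95 0 -0.12 0 0 0 -0.02;0.95 0 -0.27 0 0 0 -0.04;0.95 0 -0.42 0 0 0 -0.06;0.95 0 -0.57 0 0 0 -0.08;0.95 0.01 -0.72 0 0 0 -0.1;0.95 0.02 -0.85 0 0 0 -0.12;0.95 0.02 -0.92 0 0 0 -0.12;0.95 0.02 -0.92 0 0 0 -0.12'
python3 - <<'E'
from h import *; from station import arm
s=arm.get_state();st(s)
plan(s,[.4213,-.3217,.19],-164.1)
E
```

```text
0 [416. 394.]
1 [490. 388.]
2 [469. 354.]
t: 11.25
eef_pos: [0.4094, -0.1113, 0.3616]
ee_rot: [3.142, -0.004, -2.988]
force: [-0.5, 0.7, -1.7]
width: 0.0199
t 11.25 p [ 0.4094 -0.1113  0.3616] rpy [ 180.     -0.2  -171.17] F [-0.5  0.7 -1.7] w 0.0199 q [ 0.2  -0.13 -0.25 -0.   -1.45 -1.62]
t [ 0.0665 -0.6991  0.5722] r [ 0.0002 -0.0033 -0.1179] rows>= 5.4
```

```bash
python3 -m inch '0.95 0.01 -0.12 0 0 0 -0.02;0.95 0.02 -0.26 0 0 0 -0.04;0.95 0.03 -0.41 0.05 0 0 -0.07;0.95 0.05 -0.54 0.15 0 0 -0.09;0.95 0.066 -0.65 0.28 0 0 -0.118;0.95 0.066 -0.7 0.42 0 0 -0.118;0.95 0.066 -0.7 0.53 0 0 -0.118;0.95 0.066 -0.7 0.572 0 0 -0.118;0.95 0.066 -0.7 0.572 0 0 -0.118;0.95 0.066 -0.7 0.572 0 0 -0.118'
python3 - <<'E'
from h import *; from station import arm
s=arm.get_state();st(s)
f=arm.grab_frame("side");cv2.imwrite("pics/side_f.png",cv2.resize(f["img"][220:340,260:420,::-1],None,fx=4.5,fy=4.5,interpolation=cv2.INTER_CUBIC))
plan(s,[.4213,-.3217,.010],-164.1)
E
```

```text
t: 12.25
eef_pos: [0.4245, -0.3194, 0.193]
ee_rot: [-3.14, 0.001, -2.859]
force: [1.4, 0.4, -1.5]
width: 0.0196
t 12.25 p [ 0.4245 -0.3194  0.193 ] rpy [-1.7994e+02  4.0000e-02 -1.6381e+02] F [ 1.4  0.4 -1.5] w 0.0196 q [-0.28  0.15 -0.35  0.   -1.07 -1.01]
t [ 0.0126 -0.0036  0.6098] r [-0.0011  0.0006  0.0049] rows>= 3.7
```

View pics/side_f.png

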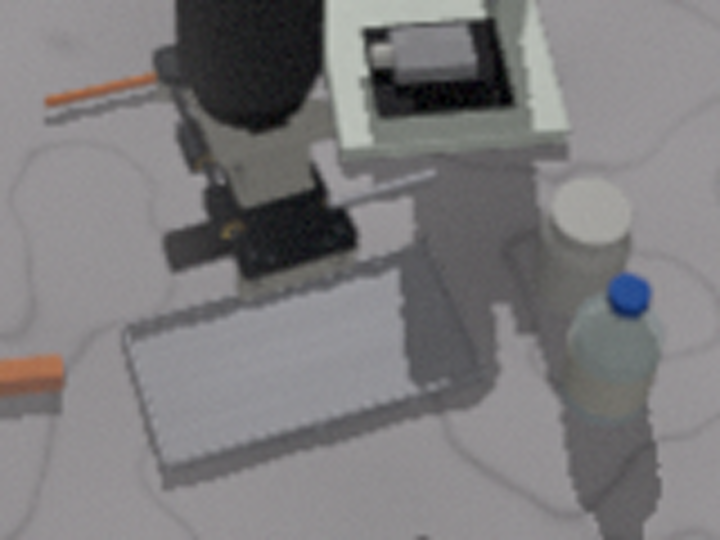

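```bash
python3 -m inch '0.95 0.013 -0.004 0.12 0 0 0.005;0.95 0.013 -0.004 0.27 0 0 0.005;0.95 0.013 -0.004 0.41 0 0 0.005;0.95 0.013 -0.004 0.51 0 0 0.005;0.95 0.013 -0.004 0.57 0 0 0.005;0.95 0.013 -0.004 0.595 0 0 0.005;0.95 0.013 -0.004 0.605 0 0 0.005;0.95 0.013 -0.004 0.605 0 0 0.005;0.95 0.013 -0.004 0.605 0 0 0.005'
python3 - <<'E'
from h import *; from station import arm
st(arm.get_state())
E
```

```text
t: 13.2
eef_pos: [0.4213, -0.322, 0.0117]
ee_rot: [-3.14, 0.002, -2.865]
force: [-0.3, 0.3, -1.4]
width: 0.0197
t 13.2 p [ 0.4213 -0.322   0.0117] rpy [-1.7991e+02  1.2000e-01 -1.6415e+02] F [-0.3  0.3 -1.4] w 0.0197 q [-0.28  0.37 -0.56  0.   -0.64 -1.01]
```

```bash
python3 -m inch '0.95 0 0 0.008 0 0 0;0.95 0 0 0.008 0 0 0;0.75 0 0 0.008 0 0 0;0.6 0 0 0.008 0 0 0;0.5 0 0 0.008 0 0 0;0.5 0 0 0.008 0 0 0;0.5 0 0 0.008 0 0 0;0.5 0 0 -0.05 0 0 0;0.5 0 0 -0.15 0 0 0;0.5 0 0 -0.3 0 0 0;0.5 0 0 -0.45 0 0 0;0.5 0 0 -0.6 0 0 0'
python3 - <<'E'
from h import *; from station import arm
s=arm.get_state();st(s)
f=arm.grab_frame("side");cv2.imwrite("pics/side_g.png",cv2.resize(f["img"][220:340,260:420,::-1],None,fx=4.5,fy=4.5,interpolation=cv2.INTER_CUBIC))
f=arm.grab_frame("wrist");cv2.imwrite("pics/w_g.png",f["img"][:,:,::-1])
E
```

```text
t: 14.4
eef_pos: [0.4197, -0.3215, 0.192]
ee_rot: [3.141, -0.0, -2.865]
force: [1.8, -0.2, -0.3]
width: 0.0434
t 14.4 p [ 0.4197 -0.3215  0.192 ] rpy [ 1.7999e+02 -1.0000e-02 -1.6417e+02] F [ 1.8 -0.2 -0.3] w 0.0434 q [-0.28  0.14 -0.36 -0.   -1.07 -1.01]
```

View pics/side_g.png

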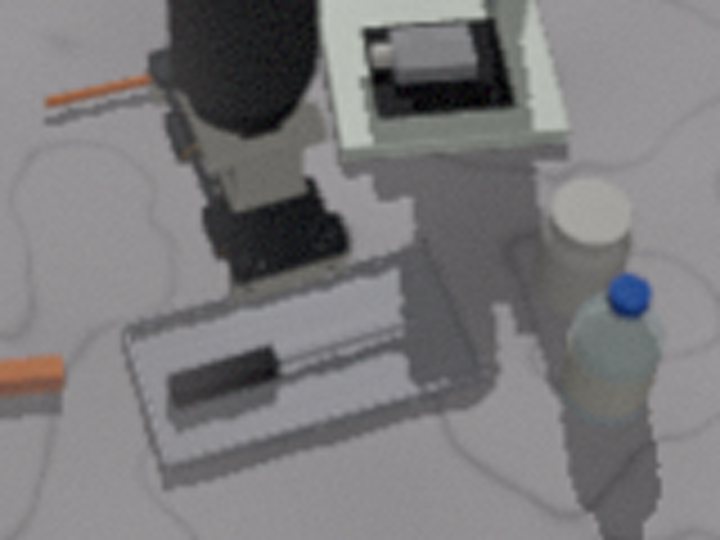

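View pics/w_g.png

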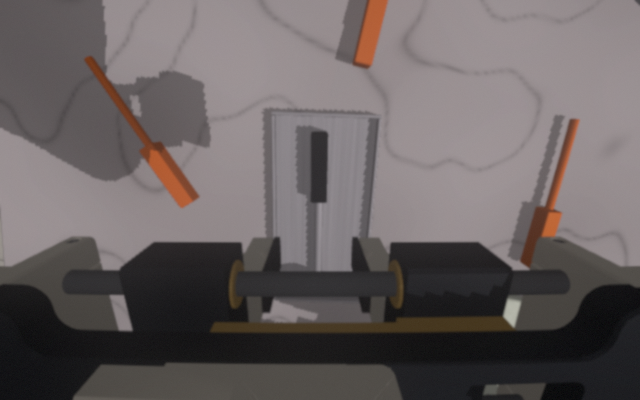

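The rod is back in the tray: the side view shows its handle at (222,375) and its shaft running along the tray. Next I'll shut the gripper and go above the lamp head.

```bash
python3 - <<'E'
from h import *; from station import arm
s=arm.get_state()
p=S((-10,-70,0));print(p)
plan(s,[p[0],p[1],.40],-178)
E
```

```text
[ 0.58984906 -0.05400635  0.        ]
t [-0.7854  0.7064 -0.6754] r [-0.006   0.0086  0.2315] rows>= 7.5
```

```bash
python3 -m inch '1 0 0 -0.13 0 0 0;1 0 0 -0.3 0 0 0.03;1 -0.06 0.06 -0.44 0 0 0.07;1 -0.16 0.15 -0.56 0 0 0.11;1 -0.27 0.25 -0.65 0 0 0.15;1 -0.39 0.35 -0.675 0 0 0.19;1 -0.5 0.45 -0.675 0 0 0.23;1 -0.61 0.55 -0.675 0 0 0.23;1 -0.72 0.65 -0.675 0 0 0.23;1 -0.785 0.706 -0.675 0 0 0.23;1 -0.785 0.706 -0.675 0 0 0.23;1 -0.785 0.706 -0.675 0 0 0.23' 60
python3 look.py h
python3 - <<'E'
from h import *; from station import arm
s=arm.get_state()
p=S((-10,-70,0))
for z in(.31,.295,.2205): plan(s,[p[0],p[1],z],-178)
a=load("pics/sceneh.npz");P=cloud(a,Twc(a))
E
```

```text
t: 15.7
eef_pos: [0.589, -0.0531, 0.3921]
ee_rot: [-3.141, -0.001, -3.105]
force: [-0.6, -0.3, -0.3]
width: 0.0005
t 15.7 p [ 0.589  -0.0531  0.3921] rpy [-1.7999e+02 -7.0000e-02 -1.7790e+02] F [-0.6 -0.3 -0.3] w 0.0005 q [ 0.24  0.16  0.11 -0.   -1.52 -1.77]
t [-0.0042  0.0003  0.2759] r [-0.0001 -0.0001  0.0002] rows>= 1.7
t [-4.200e-03  3.000e-04  3.259e-01] r [-0.0001 -0.0001  0.0002] rows>= 2.0
t [-4.200e-03  4.000e-04  5.743e-01] r [-0.0001 -0.0001  0.0002] rows>= 3.4
```

View pics/sceneh.png

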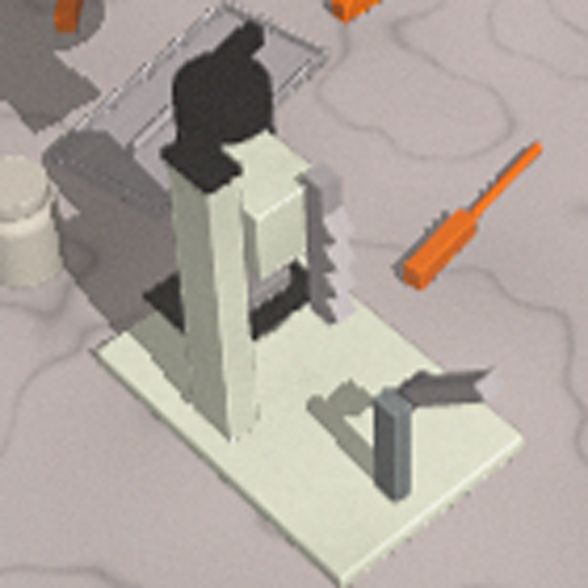

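View pics/sideh.png

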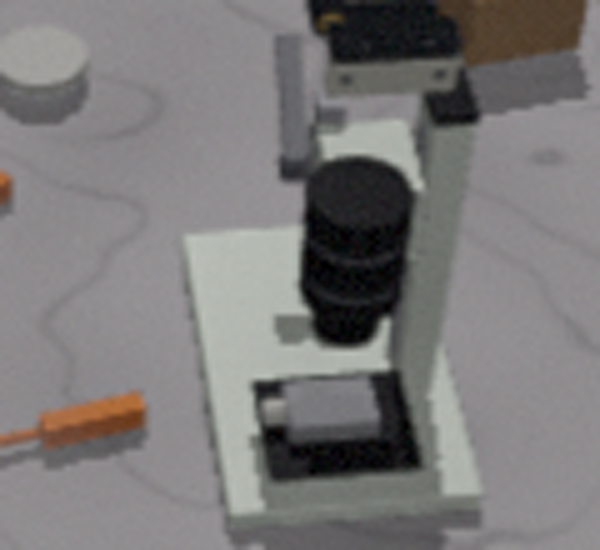

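```bash
python3 -m inch '1 -0.004 0 0.08 0 0 0;1 -0.004 0 0.16 0 0 0;1 -0.004 0 0.22 0 0 0;1 -0.004 0 0.26 0 0 0;1 -0.004 0 0.285 0 0 0;1 -0.004 0 0.3 0 0 0;1 -0.004 0 0.315 0 0 0;1 -0.004 0 0.33 0 0 0;1 -0.004 0 0.345 0 0 0;1 -0.004 0 0.36 0 0 0;1 -0.004 0 0.375 0 0 0;1 -0.004 0 0.39 0 0 0'
python3 - <<'E'
from h import *; from station import arm
s=arm.get_state();st(s)
E
```

```text
t: 17.0
eef_pos: [0.5905, -0.0537, 0.2757]
ee_rot: [-3.141, 0.001, -3.106]
force: [0.6, -2.0, 2.3]
width: 0.0006
t 17.0 p [ 0.5905 -0.0537  0.2757] rpy [-1.7999e+02  5.0000e-02 -1.7797e+02] F [ 0.6 -2.   2.3] w 0.0006 q [ 0.24  0.2  -0.1   0.   -1.27 -1.77]
```

```bash
python3 -m inch '1 0 0 0.015 0 0 0;1 0 0 0.03 0 0 0;1 0 0 0.045 0 0 0;1 0 0 0.06 0 0 0;1 0 0 0.075 0 0 0;1 0 0 0.09 0 0 0;1 0 0 0.105 0 0 0;1 0 0 0.12 0 0 0;1 0 0 0.133 0 0 0;1 0 0 0.145 0 0 0;1 0 0 0.152 0 0 0;1 0 0 0.158 0 0 0'
python3 - <<'E'
from h import *; from station import arm
s=arm.get_state();st(s)
E
```

```text
t: 18.2
eef_pos: [0.5899, -0.0535, 0.2281]
ee_rot: [3.141, -0.001, -3.106]
force: [0.4, 0.4, 2.5]
width: 0.0003
t 18.2 p [ 0.5899 -0.0535  0.2281] rpy [ 1.7999e+02 -3.0000e-02 -1.7797e+02] F [0.4 0.4 2.5] w 0.0003 q [ 0.24  0.22 -0.17 -0.   -1.17 -1.77]
```

```bash
python3 -m inch '1 0 0 0.005 0 0 0;1 0 0 0.01 0 0 0;1 0 0 0.013 0 0 0;1 0 0 0.013 0 0 0'
python3 -m inch '1 0 0 0.003 0 0 0;1 0 0 0.003 0 0 0;1 0 0 0.003 0 0 0'
python3 look.py i
```

```text
t: 18.6
eef_pos: [0.59, -0.0535, 0.2253]
ee_rot: [-3.142, 0.0, -3.106]
force: [-3.7, 1.4, 6.7]
width: 0.0008
t: 18.9
eef_pos: [0.59, -0.0536, 0.2252]
ee_rot: [-3.142, 0.001, -3.106]
force: [-4.6, 2.6, 12.6]
width: 0.0001
t 18.9 p [ 0.59   -0.0536  0.2252] rpy [-1.8000e+02  5.0000e-02 -1.7795e+02] F [-4.6  2.6 12.6] w 0.0001 q [ 0.24  0.22 -0.18  0.   -1.17 -1.77]
```

View pics/scenei.png

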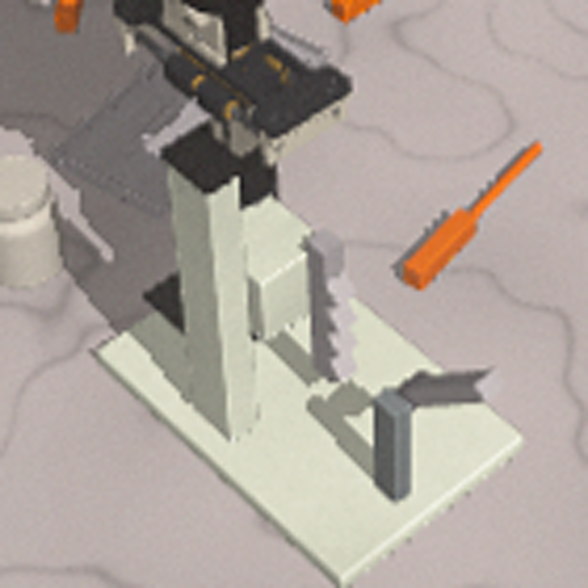

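At z 0.2252 the force rises with no further travel, which fits the bottom stop, and the picture shows the pawl still open. I'll lift off.

```bash
python3 -m inch '1 0 0 0 0 0 0;1 0 0 -0.03 0 0 0;1 0 0 -0.15 0 0 0;1 0 0 -0.3 0 0 0;1 0 0 -0.45 0 0 0;1 0 0 -0.6 0 0 0;1 0 0 -0.6 0 0 0;1 0 0 -0.6 0 0 0'
python3 look.py j
python3 - <<'E'
from h import *
for n in("scene","side"):
    f=load(f"pics/{n}j.npz");f0=load(f"pics/{n}0.npz");P=cloud(f,Twc(f))
    q=proj(f,S([(0,-70,225)]),Twc(f))[0];u,v=q.astype(int);print(n,q,P[v,u], (P[v-2:v+3,u-2:u+3,2]).round(3).mean())
    cv2.imwrite(f"pics/{n}jfull.png",f["img"][:,:,::-1])
E
```

```text
t: 19.8
eef_pos: [0.5901, -0.0535, 0.4045]
ee_rot: [3.141, 0.001, -3.106]
force: [-0.8, -0.5, -1.6]
width: 0.0008
t 19.8 p [ 0.5901 -0.0535  0.4045] rpy [ 1.7996e+02  8.0000e-02 -1.7798e+02] F [-0.8 -0.5 -1.6] w 0.0008 q [ 0.24  0.16  0.14 -0.   -1.55 -1.77]
scene [293.90461198 215.3426942 ] [ 0.60106045 -0.05696843  0.22489842] 0.2668
side [359.8796902  202.26140087] [ 0.59650542 -0.0538829   0.22676395] 0.22480000000000003
```

View pics/scenej.png

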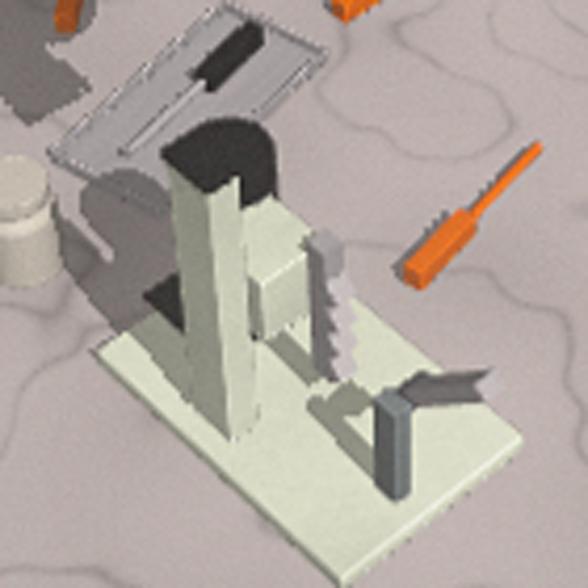

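View pics/sidejfull.png

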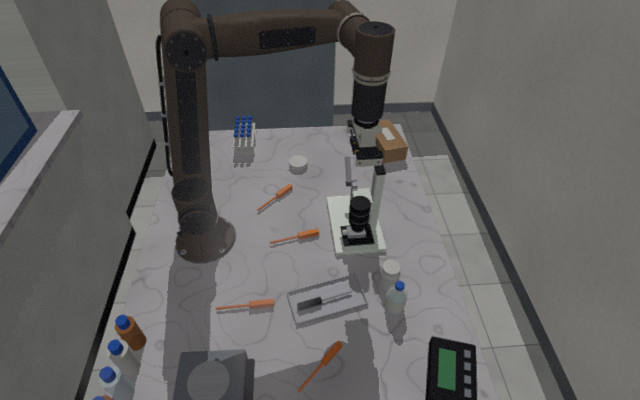

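The lamp head top now reads z of about 0.225. The pawl lies open at (450,388) in the scene crop, and the rod lies along the tray. The bottle, jar and dishes are where they were, and the arm is clear. Handing in.

```bash
python3 -c "
from station import arm
print(arm.job_done())"
```

```text
the job is handed in; nothing more can be done
None
```

I flicked the pawl open with the rod, put the rod back in its tray, pressed the lamp head down to its stop and handed the job in at about 20 s. No verdict is reported.

- **Pawl:** I carried it over with the rod's shaft until it met the open stop, with about 13 N on the wrist. In the last picture it still lies over on the +y side, and its free end appears within a few pixels of where the open position should be.
- **Lamp head:** I pressed at about 45 mm/s or slower. At tool height z 0.225 the force rose from 2.5 to 12.6 N with no further travel, which fits the bottom stop. Depth readings of the top afterwards gave 0.225 to 0.227 m. One averaged reading in the scene view gave 0.267 m; I put that down to the column beside it and did not re-measure.
- **Rod:** I set it back where it started, and the pictures show it lying flat along the tray.
- **Bottle, jar and dishes:** They look unmoved by eye in the pictures; I did not measure them.
- **Stand position:** Separate fits from the two cameras disagreed by about 4 to 5 mm and 0.7°. I used the joint fit, and triangulating the rod tip agreed with where it should be to within about 3 mm.

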